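# Pack the shelf-hanging kit into the sorting tray

### The job

Pack the shelf-hanging kit into the plywood sorting tray: lay the chrome ratchet screwdriver flat in the long rimmed bay and the short wooden dowel flat in the short rimmed bay, stand the nickel shelf pin upright in the round dish, and set the clear stud finder squarely in the middle of the flat cork pad, its long side along the pad's. The chrome pen torch and the long dowel are not part of the kit: leave them where they lie.

Things in the scene. Friction and masses are not known exactly. Their poses are not given: they have to be found in the camera images.
- ratchet_driver: Stubby chrome ratchet screwdriver, lying, 122 mm long, 160 g: octagonal handle 28 mm across flats from x = -61 to +1 mm, dark collar 23 mm across with a black bit-release button from +1 to +17, thin 9 mm shank to +61. Origin: on its axis at half its length, 14 mm above the table; x along the axis towards the shank. Balances and grips best near x = -25 mm.
- short_dowel: Short wooden dowel, lying, 70 mm long, octagonal section 20 mm across flats, 20 g. Origin: its centre, 10 mm above the table; x along its axis.
- shelf_pin: Nickel shelf pin standing upright, 80 g: a flat round foot 30 mm across and 5 mm thick with a round stem 14 mm across rising to 55 mm. Origin: centre of its underside, on the table; z up along the stem.
- stud_finder: Clear acrylic stud finder, a block 84 (x) x 46 (y) x 28 (z) mm with a white base, a dark magnet bar in the middle and two black lines across its top, 90 g. Origin: centre of its underside, on the table.
- pen_torch: Look-alike, to be left alone: chrome pen torch, lying, 120 mm long, 24 mm thick with a 28 mm head and tail (no thin shank). Origin: its centre, 14 mm above the table; x along its axis.
- long_dowel: Look-alike, to be left alone: long wooden dowel, lying, 130 mm long, 20 mm thick. Origin: its centre, 10 mm above the table; x along its axis.
- long_bay: Long grey rimmed bay for the screwdriver, outside 158 (x) x 80 (y) x 12 mm high, walls 3 mm, inner floor 3 mm above its underside. Fixed in the plywood tray. Origin: centre of its underside, 5 mm above the table; x along the tray's long side, z up.
- short_bay: Short grey rimmed bay for the short dowel, outside 106 (x) x 80 (y) x 12 mm high, walls 3 mm, inner floor 3 mm above its underside. Fixed in the plywood tray. Origin: centre of its underside, 5 mm above the table; x along the tray's long side, z up.
- round_dish: Round grey dish for the shelf pin, 80 mm across outside, 74 mm inside, 12 mm high, inner floor 3 mm above its underside. Fixed in the plywood tray. Origin: centre of its underside, 5 mm above the table; x along the tray's long side, z up.
- cork_pad: Flat cork pad without a rim for the stud finder, 110 (x) x 76 (y) x 6 mm thick. The tray is 346 x 192 mm with a 14 mm high rim; its two by two places hold the four bays in any arrangement. Fixed in the plywood tray. Origin: centre of its underside, 5 mm above the table; x along the tray's long side, z up.
Not all that is in view belongs to the job. Leave any pink or turquoise look-alike of the shelf_pin alone.

How it is judged:
At the end, for the whole second after the job is handed in: Within, from bay centre: driver flat in long bay (30 mm), dowel flat in short bay (42 mm along, 30 across), flat to 4 deg; pin upright (0.1 rad) in dish (25 mm); stud finder flat on pad (15 mm along, 13 across, 0.25 rad). All released, at rest; torch and long dowel within 15 mm of start (x of ratchet_driver in the frame of long_bay between -0.03 and 0.03 m and y of ratchet_driver in the frame of long_bay between -0.03 and 0.03 m and z of ratchet_driver in the frame of long_bay between 0.012 and 0.021 m and angle between ratchet_driver's own x axis and vertical between 1.5 and 1.64 rad and x of short_dowel in the frame of short_bay between -0.042 and 0.042 m and y of short_dowel in the frame of short_bay between -0.03 and 0.03 m and z of short_dowel in the frame of short_bay between 0.009 and 0.017 m and angle between short_dowel's own x axis and vertical between 1.5 and 1.64 rad and horizontal distance between shelf_pin and round_dish below 0.025 m and angle between each of shelf_pin, stud_finder's own z axis and vertical below 0.1 rad and z of shelf_pin in the frame of round_dish between 0 and 0.007 m and x of stud_finder in the frame of cork_pad between -0.015 and 0.015 m and y of stud_finder in the frame of cork_pad between -0.013 and 0.013 m and z of stud_finder in the frame of cork_pad between 0.003 and 0.01 m and angle between the x axis of stud_finder and the x axis of cork_pad, either way round below 0.25 rad and linear speed of each of ratchet_driver, short_dowel, shelf_pin, stud_finder below 0.02 m/s and angular speed of each of ratchet_driver, short_dowel, shelf_pin, stud_finder below 0.3 rad/s and distance of each of pen_torch, long_dowel from where it was at the start of the episode below 0.015 m); the robot touches nothing.
It fails at once if the pen torch is moved more than 15 mm (distance of pen_torch from where it was at the start of the episode above 0.015 m).
It fails at once if the long dowel is moved more than 15 mm (distance of long_dowel from where it was at the start of the episode above 0.015 m).
It also fails if it takes over 106 s, if anything falls off the work surface, if the arm or the gripper's body presses on something with over 40 N, if the wrist force passes 120 N, or if a joint passes its speed limit or range.

### The arm

A 7-joint arm with a two-finger parallel gripper is mounted at the origin on the work surface. World frame = base frame: x ahead of the robot, y to its left, z up, the work surface at z = 0. Lengths are in m, angles in rad, forces in N, time in s.
With the tool pointing down it reaches from about 0.4 to 0.85 m from the base axis. Payload 10.4 kg.
Tool frame: the origin (TCP) lies midway between the tips of the shut fingers; the grasp point (between the pads) lies 19 mm behind it; z points along the fingers, x is the direction in which the jaws open and shut, and the axes are right-handed (so a half turn about z gives the same grasp; the last joint's range is limited). The gripper opens to 85 mm and grips with 20 to 120 N. Pads are 22 mm wide; open, the fingers measure 114 mm over their backs; the gripper's body (76 mm by 85 mm) begins 54 mm behind the grasp point. The pads swing forward as they close: fully open they stand 13 mm farther back than shut.
Start: joints at [-0.023, 0.332, -0.065, 1.46, 0.022, 1.35, -0.088], TCP at [0.625, 0, 0.231] pointing down, gripper open.
Joint ranges: [-2.6, 2.6], [-0.5, 2.12], [-1.47, 1.34], [0.16, 2.42], [-1.27, 4.41], [0.06, 2.06], [-2.6, 2.6]. Speed limits (rad/s): [2.22, 2.22, 2.79, 2.79, 3.14, 3.14, 3.14].

### API

Orientations are given as a unit quaternion [x, y, z, w].
In Python, from workcell import manip, cams gives the robot as it stands.
- The arm moves only by the tool move_arm, never from a script. Its argument "moves" is a list of rows, each a list of 7 numbers: the turn, a rotation vector about the tool's x, y, z in degrees, then the shift along the tool's x, y, z in m, then the finger opening in m, from 0 to 0.0854. A call has 1 to 10 rows; each row is the pose to reach, as a shift and turn from the pose commanded when the call began, along the tool's axes at that moment; what a row does not reach only later rows make up. A row lasts 1/10 s, in which the tool goes at most 50 mm and 8.59 degrees, less where a joint would pass 70% of its speed; a pose out of reach is approached as far as the arm can. A call with a gripper value outside its range is refused whole. The fingers move at their own pace and stop on an object; "grip_force" is the grip in N (left out, the last holds). Time passes only in rows, so rows that repeat a pose let the fingers close. It gives the time, the measured TCP pose, the force and the opening at its end, in the units of the state.
- manip.get_obs(): the state, without advancing time (a new reading comes with each control period).
- cams.camera(name): name is "scene" or "side" or "wrist"; returns the picture (420x560x3 uint8, red, green, blue); there is no depth.
- cams.camera_params(name): a dict with "fx", "fy", "cx", "cy" (pixels), "dist_coeffs" ([k1, k2, p1, p2, k3] as OpenCV has them; the pictures are not rectified), "xyz" and "rotation" of the camera in the world. Camera axes: x right, y up, looking along -z (the intrinsics and any distortion apply to the point x, -y, -z); pixel columns grow to the right and rows downward; lengths in m; the calibration is good to about 2 mm. A picture is of the moment at which its call begins: read the wrist's pose just before it. camera_params takes no time and is no camera call; for the wrist camera it gives the pose at the moment of the call.
- manip.hand_in(): hands the job in, once; it reports no verdict.
The state is a dict: "clock": time; "joint_pos": joint angles; "joint_velocities": joint speeds; "tau": joint torques, N m; "position": TCP position; "ee_rot": TCP orientation; "ft_force": force on the tool from outside, world axes, zero at the start; "torque": the same for the moment, N m; "grip_width": opening from 0.0 (shut) to 1.0 (fully open).
Only numpy, scipy, OpenCV 4.12 (cv2) and the standard library are available. Lean on these libraries where they do the work, as an engineer would, in place of code of your own. Each camera call takes 0.05 s, during which the arm holds its last target. There are 200 camera calls.

## Working session

There is one attempt and no reset: what is moved stays moved. The work goes in short steps, Python scripts to look and compute and a tool call to move; the robot and the scene stay as the last step left them, time stands still between calls to the robot, and variables do not carry over. Pictures are saved under pics/ and viewed, about 12 in all and at most 16, crops included, and the job is handed in when it is done.

Besides the shell and the picture viewer there is one more tool, called after "Request:" as name(argument=value, ...), one argument or row to a line, values as JSON. move_arm: Moves the arm, as the interface text tells. Its arguments: {"type":"object","properties":{"moves":{"type":"array","items":{"type":"array","items":{"type":"number"}}},"grip_force":{"type":"number"}},"required":["moves"]}

```bash
ls; mkdir -p pics; cat > h.py <<'E'
import numpy as np,cv2
from workcell import manip,cams
from scipy.spatial.transform import Rotation as R
def par(n):
    p=cams.camera_params(n);K=np.array([[p['fx'],0,p['cx']],[0,p['fy'],p['cy']],[0,0,1.]])
    r=np.array(p['rotation'],float)
    r=r if r.shape==(3,3) else R.from_quat(r).as_matrix()
    return K,np.array(p['dist_coeffs'],float),np.array(p['xyz'],float),r
def rays(P,uv):
    K,d,c,r=P
    q=cv2.undistortPoints(np.array(uv,float).reshape(-1,1,2),K,d).reshape(-1,2)
    return c,np.c_[q[:,0],-q[:,1],-np.ones(len(q))]@r.T
def onz(P,uv,z):
    c,v=rays(P,uv);return c+v*((z-c[2])/v[:,2])[:,None]
def proj(P,X):
    K,d,c,r=P
    X=(np.array(X,float).reshape(-1,3)-c)@r; X=X*[1,-1,-1]
    return cv2.projectPoints(X,np.zeros(3),np.zeros(3),K,d)[0].reshape(-1,2)
def snap(n,f):
    P=par(n);im=cams.camera(n);cv2.imwrite('pics/'+f,im[:,:,::-1]);np.save('pics/'+f+'.npy',np.array(im))
    import pickle;pickle.dump(P,open('pics/'+f+'.pkl','wb'));return im,P
def load(f):
    import pickle;return np.load('pics/'+f+'.npy'),pickle.load(open('pics/'+f+'.pkl','rb'))
def rel(xyz=None,yaw=None):
    """shift in tool axes to world xyz, from measured pose"""
    o=manip.get_obs();r=R.from_quat(o['ee_rot']).as_matrix()
    return r.T@(np.array(xyz)-o['position'])
E
python3 - <<'E'
from h import *
print(manip.get_obs())
for n in('scene','side','wrist'):
    im,P=snap(n,n+'0.png');print(n,P)
E
```

```text
pics
{'clock': 0.0, 'joint_pos': array([-0.0226    ,  0.33287993, -0.06467816,  1.46095621,  0.02160835,
        1.34990482, -0.08847829]), 'joint_velocities': array([ 0.00100474, -0.00149056,  0.00092254,  0.00081109,  0.0012781 ,
       -0.00215369, -0.00099484]), 'tau': array([ 4.98105128e-04, -6.25449800e+01,  4.97091911e-02, -3.91610491e+01,
        1.63588714e-02,  9.83294769e-03, -6.01235030e-06]), 'position': array([ 6.24616141e-01, -2.19194427e-05,  2.30503744e-01]), 'ee_rot': array([ 9.99999736e-01,  1.21016930e-05, -7.25148410e-04,  4.16833338e-05]), 'ft_force': array([0.19683976, 0.06625567, 0.10919376]), 'torque': array([ 0.03086293,  0.06322942, -0.03222765]), 'grip_width': 0.9966174516669728}
scene (array([[431.12671894,   0.        , 280.66905002],
       [  0.        , 431.12671894, 210.31050743],
       [  0.        ,   0.        ,   1.        ]]), array([-0.13899474,  0.        ,  0.        ,  0.        ,  0.        ]), array([ 1.27838885, -0.17232696,  0.53523574]), array([[ 0.19458764, -0.53358087,  0.8230596 ],
       [ 0.98059173,  0.12634204, -0.14992515],
   
[... 225 characters left out ...]
, 0.        , 0.        , 0.        , 0.        ]), array([0.41189886, 0.94913517, 0.73050479]), array([[-0.99280466,  0.07633106, -0.09226309],
       [-0.11927505, -0.5621658 ,  0.81837832],
       [ 0.01060053,  0.82349449,  0.56722522]]))
wrist (array([[372.14782113,   0.        , 280.33580699],
       [  0.        , 372.14782113, 207.99391692],
       [  0.        ,   0.        ,   1.        ]]), array([0.02161304, 0.        , 0.        , 0.        , 0.        ]), array([0.62531018, 0.07764219, 0.37250593]), array([[ 9.99999446e-01, -1.13633937e-04,  1.04666041e-03],
       [-2.09346108e-04,  9.52843609e-01,  3.03461715e-01],
       [-1.03178723e-03, -3.03461766e-01,  9.52843058e-01]]))
```

View pics/scene0.png

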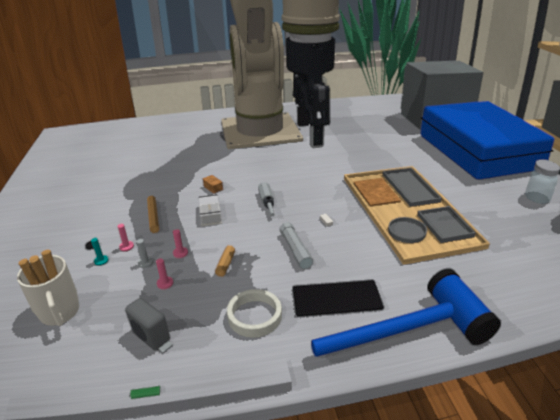

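View pics/side0.png

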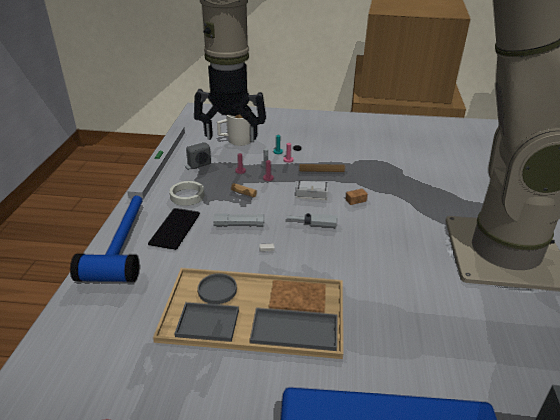

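View pics/wrist0.png

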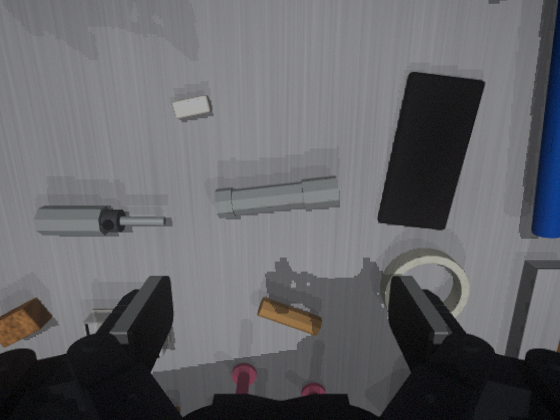

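```bash
python3 - <<'E'
from h import *
np.set_printoptions(precision=4,suppress=True)
W=load('wrist0.png')[1];S=load('scene0.png')[1];D=load('side0.png')[1]
print('driver w',onz(W,[(37,220),(100,220),(165,221)],.014))
print('torch w',onz(W,[(216,204),(339,192)],.014))
print('sdowel w',onz(W,[(261,307),(319,324)],.012))
print('brown w',onz(W,[(20,322)],.02))
print('ring w',onz(W,[(427,290)],.02))
print('scene: driver',onz(S,[(262,185),(272,211)],.012),'stud top',onz(S,[(208,203)],.028),'pin foot',onz(S,[(147,264)],.003),'ldowel',onz(S,[(151,198),(155,229)],.01),'pinks',onz(S,[(181,256),(166,286),(127,248),(100,263)],.003))
print('side: stud',onz(D,[(311,184)],.028),'pin',onz(D,[(265,172)],.003),'ldowel',onz(D,[(300,167),(345,169)],.01),'pinks',onz(D,[(268,180),(241,172),(289,161),(279,152)],.003))
print('tray side', onz(D,[(182,271),(343,280),(342,353),(156,341)],.019))
print('pad',onz(D,[(273,281),(325,282),(324,311),(270,308)],.011))
print('dish',onz(D,[(217,288)],.017))
print('short',onz(D,[(183,304),(239,307),(235,340),(176,338)],.017))
print('long',onz(D,[(255,309),(338,313),(337,348),(251,344)],.017))
E
```

```text
driver w [[ 0.3784 -0.0493  0.014 ]
 [ 0.4415 -0.0494  0.014 ]
 [ 0.5072 -0.0505  0.014 ]]
torch w [[ 0.5601 -0.0323  0.014 ]
 [ 0.6834 -0.0198  0.014 ]]
sdowel w [[ 0.6034 -0.1524  0.012 ]
 [ 0.6684 -0.1742  0.012 ]]
brown w [[ 0.3417 -0.1648  0.02  ]]
ring w [[ 0.7809 -0.1261  0.02  ]]
scene: driver [[ 0.3712 -0.0516  0.012 ]
 [ 0.4906 -0.0483  0.012 ]] stud top [[ 0.4497 -0.1856  0.028 ]] pin foot [[ 0.6055 -0.3165  0.003 ]] ldowel [[ 0.3651 -0.3201  0.01  ]
 [ 0.4988 -0.3043  0.01  ]] pinks [[ 0.5947 -0.2502  0.003 ]
 [ 0.6766 -0.2781  0.003 ]
 [ 0.5444 -0.3612  0.003 ]
 [ 0.5828 -0.4115  0.003 ]]
side: stud [[ 0.4549 -0.1862  0.028 ]] pin [[ 0.5911 -0.2736  0.003 ]] ldowel [[ 0.4936 -0.3036  0.01  ]
 [ 0.3649 -0.3097  0.01  ]] pinks [[ 0.5766 -0.2314  0.003 ]
 [ 0.6589 -0.2641  0.003 ]
 [ 0.5297 -0.3468  0.003 ]
 [ 0.5658 -0.3983  0.003 ]]
tray side [[0.7019 0.1834 0.019 ]
 [0.3645 0.167  0.019 ]
 [0.3639 0.3551 0.019 ]
 [0.6957 0.3704 0.019 ]]
pad [[0.509  0.1806 0.011 ]
 [0.4011 0.1693 0.011 ]
 [0.3996 0.2515 0.011 ]
 [0.5049 0.2574 0.011 ]]
dish [[0.6183 0.2221 0.017 ]]
short [[0.6741 0.2741 0.017 ]
 [0.5643 0.2683 0.017 ]
 [0.5564 0.3492 0.017 ]
 [0.6631 0.3578 0.017 ]]
long [[0.5326 0.2695 0.017 ]
 [0.3727 0.259  0.017 ]
 [0.3728 0.3435 0.017 ]
 [0.5262 0.3545 0.017 ]]
```

Request:
move_arm(
  moves=[
    [0,0,90,-0.208,0.05,0.06,0.085],
    [0,0,90,-0.208,0.05,0.06,0.085],
    [0,0,90,-0.208,0.05,0.06,0.085],
    [0,0,90,-0.208,0.05,0.06,0.085],
    [0,0,90,-0.208,0.05,0.06,0.085],
    [0,0,90,-0.208,0.05,0.06,0.085],
    [0,0,90,-0.208,0.05,0.06,0.085],
    [0,0,90,-0.208,0.05,0.06,0.085],
    [0,0,90,-0.208,0.05,0.06,0.085],
    [0,0,90,-0.208,0.05,0.06,0.085],
  ],
  grip_force=50,
)

```text
clock: 1.15
position: [0.4168, -0.05, 0.1712]
ee_rot: [0.73, -0.684, -0.0, 0.0]
ft_force: [0.1, -1.0, -0.5]
grip_width: 0.996
```

```bash
cat >> h.py <<'E'
def go(xyz,yaw=None,chord=None):
    """print shift (tool axes) and turn about tool z (deg) to world xyz, tool-x yaw (deg, mod 180)"""
    o=manip.get_obs();r=R.from_quat(o['ee_rot']).as_matrix()
    y=np.degrees(np.arctan2(r[1,0],r[0,0]))
    t=None if yaw is None else -((yaw-y+90)%180-90)
    print('t',round(o['clock'],2),'pos',o['position'].round(4),'yaw',round(y,2),'tilt',r[2].round(4),'j',o['joint_pos'].round(2))
    print('  shift',(r.T@(np.array(xyz)-o['position'])).round(4),'turn',t)
E
python3 - <<'E'
from h import *
go([.417,-.0495,.12],89.5)
E
```

```text
t 1.15 pos [ 0.4168 -0.05    0.1712] yaw -86.3 tilt [-0.e+00  2.e-04 -1.e+00] j [ 0.05 -0.07 -0.04  2.05 -0.    1.17 -1.49]
  shift [-0.0005 -0.0002  0.0512] turn 4.201196454624096
```

Request:
move_arm(
  moves=[
    [0,0,4.2,-0.0005,0,0.04,0.085],
    [0,0,4.2,-0.0005,0,0.08,0.085],
    [0,0,4.2,-0.0005,0,0.12,0.085],
    [0,0,4.2,-0.0005,0,0.15,0.085],
    [0,0,4.2,-0.0005,0,0.167,0.085],
    [0,0,4.2,-0.0005,0,0.167,0.02],
    [0,0,4.2,-0.0005,0,0.167,0.02],
    [0,0,4.2,-0.0005,0,0.167,0.02],
    [0,0,4.2,-0.0005,0,0.167,0.02],
    [0,0,4.2,-0.0005,0,0.167,0.02],
  ],
)

```text
clock: 2.15
position: [0.418, -0.0495, 0.0056]
ee_rot: [-0.706, 0.708, -0.001, 0.001]
ft_force: [-1.4, 1.3, 6.6]
grip_width: 0.318
```

Request:
move_arm(
  moves=[
    [0,0,0,0,0,-0.04,0.02],
    [0,0,0,0,0,-0.08,0.02],
    [0,0,0,-0.04,-0.01,-0.12,0.02],
    [0,0,0,-0.08,-0.03,-0.16,0.02],
    [0,0,0,-0.12,-0.05,-0.2,0.02],
    [0,0,0,-0.16,-0.07,-0.23,0.02],
    [0,0,0,-0.2,-0.08,-0.245,0.02],
    [0,0,0,-0.24,-0.08,-0.245,0.02],
    [0,0,0,-0.26,-0.08,-0.245,0.02],
    [0,0,0,-0.26,-0.08,-0.245,0.02],
  ],
)

```text
clock: 3.15
position: [0.4965, 0.2158, 0.2502]
ee_rot: [0.709, -0.705, -0.001, -0.001]
ft_force: [-0.2, -0.3, -2.0]
grip_width: 0.309
```

```bash
python3 - <<'E'
from h import *
snap('wrist','wrist1.png');go([.5,.22,.25],90)
E
```

```text
t 3.2 pos [0.497  0.2128 0.2497] yaw -89.9 tilt [-8.e-04 -3.e-04 -1.e+00] j [-0.25  0.15 -0.27  1.65  0.04  1.35 -2.09]
  shift [-0.0072 -0.003  -0.0002] turn 0.095278993991883
```

View pics/wrist1.png

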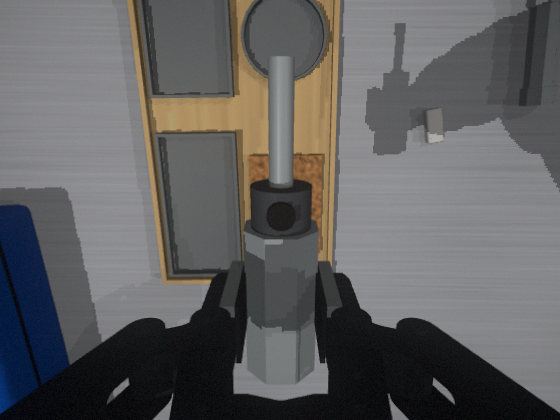

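```bash
python3 - <<'E'
from h import *
np.set_printoptions(precision=4,suppress=True)
W=load('wrist1.png')[1]
a=onz(W,[(157,134),(236,131),(169,277)],.017);print('long',a,'ctr?',(a[1]+a[2])/2)
print('yaw long left wall',np.degrees(np.arctan2(*(a[0]-a[2])[[1,0]])))
b=onz(W,[(152,98),(233,96)],.017);print('short near edge',b)
print('dish',onz(W,[(286,38)],.017), onz(W,[(243,38),(329,38)],.017))
c=onz(W,[(249,154),(324,154)],.011);print('pad far edge',c)
d=onz(W,[(134,0),(162,283),(340,0),(333,270)],.019);print('tray',d,np.degrees(np.arctan2(*(d[0]-d[1])[[1,0]])),np.degrees(np.arctan2(*(d[2]-d[3])[[1,0]])))
E
```

```text
long [[0.532  0.3389 0.017 ]
 [0.5354 0.2605 0.017 ]
 [0.3738 0.3406 0.017 ]] ctr? [0.4546 0.3005 0.017 ]
yaw long left wall -0.6198668827630351
short near edge [[0.5661 0.3403 0.017 ]
 [0.5685 0.2623 0.017 ]]
dish [[0.6196 0.2117 0.017 ]] [[0.6194 0.2512 0.017 ]
 [0.6198 0.1721 0.017 ]]
pad far edge [[0.5116 0.2486 0.011 ]
 [0.512  0.1716 0.011 ]]
tray [[0.649  0.3468 0.019 ]
 [0.3674 0.3484 0.019 ]
 [0.6502 0.164  0.019 ]
 [0.3844 0.1575 0.019 ]] -0.32916332425769496 1.41806472202556
```

```bash
cat >> h.py <<'E'
def rect(P,m,z,amin=800):
    out=[]
    for c in cv2.findContours(m.astype(np.uint8),cv2.RETR_EXTERNAL,cv2.CHAIN_APPROX_NONE)[0]:
        if cv2.contourArea(c)<amin: continue
        w=onz(P,c.reshape(-1,2),z)[:,:2]
        (x,y),s,a=cv2.minAreaRect((w*1000).astype(np.float32))
        if s[0]<s[1]: s=s[::-1];a+=90
        out.append((round(x,1),round(y,1),np.round(s,1),round((a+90)%180-90,1),c.reshape(-1,2).mean(0).astype(int)))
    return out
E
python3 - <<'E'
from h import *
im,P=snap('wrist','wrist2.png')
h=cv2.cvtColor(im,cv2.COLOR_RGB2HSV)
g=cv2.morphologyEx(((h[...,1]<60)&(h[...,2]<90)).astype(np.uint8),cv2.MORPH_OPEN,np.ones((5,5)))
for o in rect(P,g,.017): print('dark',o)
w=cv2.morphologyEx(((h[...,1]>70)&(h[...,0]<25)).astype(np.uint8),cv2.MORPH_OPEN,np.ones((3,3)))
for o in rect(P,w,.019): print('wood',o)
for p in [(100,200),(190,200),(190,50),(290,40),(245,115)]: print(p,h[p[1],p[0]])
go([0,0,0],90)
a=cv2.resize(im[:300,90:390],(800,800)); cv2.imwrite('pics/c.png',a[:600,:,::-1])
E
```

```text
dark (297.2, 37.9, array([95.1, 37. ]), 68.0, array([427, 338]))
dark (300.4, 373.5, array([88. , 43.1]), -86.2, array([144, 335]))
dark (453.6, 212.1, array([77.6, 65.6]), -89.9, array([281, 210]))
dark (362.3, 259.0, array([330.5, 173.9]), 51.9, array([248, 285]))
dark (595.9, -6.7, array([107.1,  76.4]), 13.5, array([520,  59]))
dark (620.9, 190.1, array([61.3, 25.5]), 3.3, array([305,  36]))
wood (523.4, 181.2, array([253.9,  38.6]), 1.0, array([318, 127]))
wood (509.1, 287.5, array([283.2, 126.5]), 1.0, array([193, 142]))
(100, 200) [114   9 146]
(190, 200) [ 0  0 99]
(190, 50) [110   8  93]
(290, 40) [105   6  92]
(245, 115) [ 18 112 169]
t 3.25 pos [0.4974 0.2107 0.2496] yaw -90.06 tilt [ 2.e-04 -2.e-04 -1.e+00] j [-0.25  0.15 -0.27  1.65  0.04  1.35 -2.09]
  shift [0.2112 0.4972 0.2495] turn -0.06182658066336444
```

```bash
python3 - <<'E'
from h import *
np.set_printoptions(precision=4,suppress=True)
im,P=load('wrist2.png')
h=cv2.cvtColor(im,cv2.COLOR_RGB2HSV)
w=cv2.morphologyEx(((h[...,1]>70)&(h[...,0]<25)).astype(np.uint8),cv2.MORPH_OPEN,np.ones((3,3)))
def fit(uv,z,name):
    q=onz(P,uv,z)[:,:2]
    l=cv2.fitLine(q.astype(np.float32),cv2.DIST_HUBER,0,.001,.001).ravel()
    print(name,'yaw',np.degrees(np.arctan(l[1]/l[0])),'at',l[2:],len(uv))
rows=range(5,270,3)
fit([(np.flatnonzero(w[r])[0],r) for r in rows],.019,'left rim')
fit([(np.flatnonzero(w[r])[-1]+1,r) for r in rows if r<250],.019,'right rim')
# inner edge of left wood strip beside bays; bottom outer edge
fit([(c,np.flatnonzero(w[:300,c])[-1]+1) for c in range(172,215,2)],.019,'bottom rim (near x)')
fit([(c,np.flatnonzero(w[:200,c])[-1]+1 if 0 else np.flatnonzero(w[100:160,c])[-1]+101) for c in range(165,230,2)],.017,'long bay far edge')
fit([(c,np.flatnonzero(w[60:160,c])[0]+60) for c in range(160,228,2)],.017,'short bay near edge')
ck=(h[...,0]<16)&(h[...,1]>120)
print(h[170,255],h[170,320])
g=(im.max(2)<125)&(h[...,1]<60)
r=120;q=np.flatnonzero(g[40,235:345])+235;print('dish row40',onz(P,[(q[0],40),(q[-1]+1,40)],.017))
q=np.flatnonzero(g[:120,310]);print('dish col310',onz(P,[(310,q[-1]+1)],.017), 'driver tip', onz(P,[(281,57)],.26))
E
```

```text
left rim yaw 1.0897106 at [0.5251 0.3505] 89
right rim yaw 1.0945094 at [0.5366 0.1617] 82
bottom rim (near x) yaw -11.932262 at [0.383  0.3104] 22
long bay far edge yaw -88.665886 at [0.5335 0.2985] 33
short bay near edge yaw -88.607574 at [0.5665 0.3023] 34
[ 14 145 155] [ 17 107 119]
dish row40 [[0.6182 0.2529 0.017 ]
 [0.6183 0.1582 0.017 ]]
dish col310 [[0.5934 0.1851 0.017 ]] driver tip [[0.5851 0.2128 0.26  ]]
```

```bash
python3 - <<'E'
from h import *
np.set_printoptions(precision=4,suppress=True)
S=load('scene0.png')[1];D=load('side0.png')[1]
c=onz(S,[(345,177),(405,168),(482,242),(408,256)],.019);print(c,c.mean(0))
c=np.array([.535,.256]);u=np.array([np.cos(.02),np.sin(.02)]);v=np.array([-u[1],u[0]])
Q=[[*(c+a*.173*u+b*.096*v),.019] for a in(-1,1) for b in (-1,1)]
print(Q,'scene',proj(S,Q),'side',proj(D,Q))
E
```

```text
[[0.3921 0.153  0.019 ]
 [0.3817 0.3192 0.019 ]
 [0.7079 0.3365 0.019 ]
 [0.7121 0.172  0.019 ]] [0.5484 0.2452 0.019 ]
[[np.float64(0.3639544708492421), np.float64(0.1565594300220619), 0.019], [np.float64(0.3601147268441221), np.float64(0.34852103130204487), 0.019], [np.float64(0.7098852731558779), np.float64(0.16347896869795514), 0.019], [np.float64(0.706045529150758), np.float64(0.3554405699779381), 0.019]] scene [[342.7964 171.6091]
 [411.6628 163.1247]
 [403.3823 255.9532]
 [489.5325 240.0708]] side [[343.3385 276.6167]
 [344.2117 350.251 ]
 [180.9501 264.4709]
 [153.1365 334.0089]]
```

View pics/c.png

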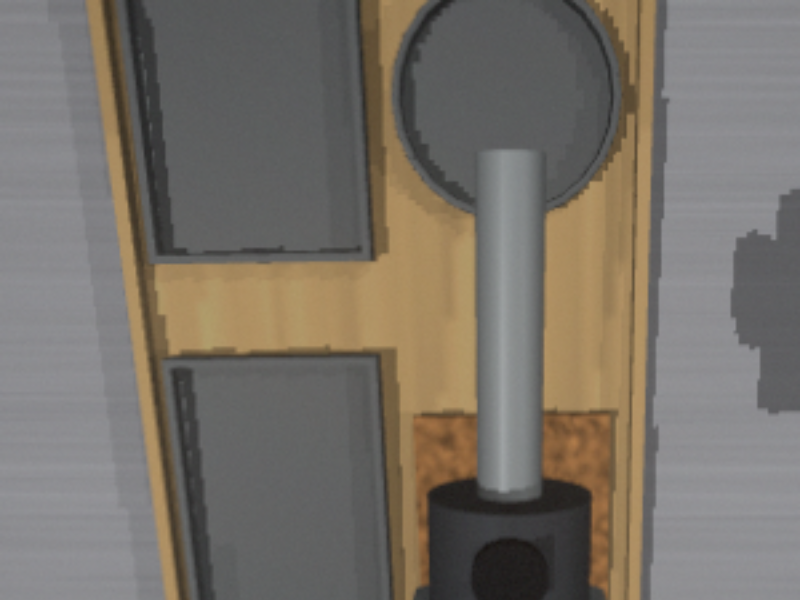

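```bash
python3 - <<'E'
from h import *
np.set_printoptions(precision=4,suppress=True)
P=load('wrist2.png')[1]
f=lambda l:[(90+a*.375,b*.375) for a,b in l]
print('long',onz(P,f([(163,357),(383,353),(392,590)]),.017));print('short',onz(P,f([(152,263),(372,261),(360,0)]),.017))
print('dish',onz(P,f([(393,90),(621,90),(508,214)]),.017));print('pad',onz(P,f([(413,413),(615,411)]),.011))
go([.430,.2995,.10],91.2)
E
```

```text
long [[0.5329 0.3409 0.017 ]
 [0.5346 0.2592 0.017 ]
 [0.4411 0.2591 0.017 ]]
short [[0.5663 0.3413 0.017 ]
 [0.5673 0.262  0.017 ]
 [0.6506 0.2624 0.017 ]]
dish [[0.6234 0.2524 0.017 ]
 [0.6235 0.1741 0.017 ]
 [0.5834 0.2128 0.017 ]]
pad [[0.5113 0.2493 0.011 ]
 [0.5122 0.1716 0.011 ]]
t 3.25 pos [0.4974 0.2107 0.2496] yaw -90.06 tilt [ 0.0002 -0.0002 -1.    ] j [-0.25  0.15 -0.27  1.65  0.04  1.35 -2.09]
  shift [-0.0887  0.0675  0.1495] turn -1.261826580663353
```

Request:
move_arm(
  moves=[
    [0,0,-1.2,-0.04,0.03,0.03,0.02],
    [0,0,-1.2,-0.07,0.05,0.06,0.02],
    [0,0,-1.2,-0.088,0.065,0.1,0.02],
    [0,0,-1.2,-0.088,0.065,0.14,0.02],
    [0,0,-1.2,-0.088,0.065,0.17,0.02],
    [0,0,-1.2,-0.088,0.065,0.2,0.02],
    [0,0,-1.2,-0.088,0.065,0.22,0.02],
    [0,0,-1.2,-0.088,0.065,0.23,0.02],
    [0,0,-1.2,-0.088,0.065,0.2346,0.02],
    [0,0,-1.2,-0.088,0.065,0.2346,0.02],
  ],
)

```text
clock: 4.25
position: [0.4333, 0.2981, 0.0151]
ee_rot: [0.713, -0.701, 0.0, -0.0]
ft_force: [-0.0, 0.7, -1.1]
grip_width: 0.314
```

Request:
move_arm(
  moves=[
    [0,0,0,0,0,0.002,0.02],
    [0,0,0,0,0,0.002,0.036],
    [0,0,0,0,0,0.002,0.036],
    [0,0,0,0,0,0.002,0.036],
    [0,0,0,0,0,-0.02,0.036],
    [0,0,0,0,0,-0.06,0.06],
    [0,0,0,0.04,-0.02,-0.1,0.085],
    [0,0,5,0.08,-0.04,-0.14,0.085],
    [0,0,10,0.12,-0.06,-0.18,0.085],
    [0,0,18,0.16,-0.08,-0.21,0.085],
  ],
)

```text
clock: 5.25
position: [0.5038, 0.163, 0.2069]
ee_rot: [-0.594, 0.804, -0.0, 0.001]
ft_force: [1.7, 0.5, 0.5]
grip_width: 0.997
```

```bash
python3 - <<'E'
from h import *
go([.60,-.163,.21],-108.5)
E
```

```text
t 5.25 pos [0.5038 0.163  0.2069] yaw -107.12 tilt [-0.0013 -0.0013 -1.    ] j [-0.2   0.15 -0.22  1.74  0.03  1.26 -2.3 ]
  shift [ 0.2832 -0.1879 -0.0032] turn 1.3845053446646034
```

Request:
move_arm(
  moves=[
    [0,0,1.4,0.045,-0.023,-0.03,0.085],
    [0,0,1.4,0.09,-0.046,-0.063,0.085],
    [0,0,1.4,0.13,-0.068,-0.063,0.085],
    [0,0,1.4,0.17,-0.09,-0.063,0.085],
    [0,0,1.4,0.21,-0.11,-0.063,0.085],
    [0,0,1.4,0.25,-0.13,-0.063,0.085],
    [0,0,1.4,0.29,-0.15,-0.063,0.085],
    [0,0,1.4,0.328,-0.17,-0.063,0.085],
    [0,0,1.4,0.328,-0.17,-0.063,0.085],
    [0,0,1.4,0.328,-0.17,-0.063,0.085],
  ],
)

```text
clock: 6.25
position: [0.5701, -0.2003, 0.2674]
ee_rot: [-0.585, 0.811, 0.0, -0.0]
ft_force: [0.2, 0.8, 0.3]
grip_width: 0.995
```

```bash
python3 - <<'E'
from h import *
cams.camera('wrist');cams.camera('side')
snap('wrist','wrist3.png')
go([.636,-.163,.1],-108.5)
E
```

```text
t 6.4 pos [ 0.5705 -0.1978  0.2678] yaw -108.22 tilt [-7.e-04 -2.e-04 -1.e+00] j [ 0.2   0.27  0.07  1.47 -0.02  1.41 -1.62]
  shift [-0.0534 -0.0513  0.1678] turn 0.28259064312536
```

View pics/wrist3.png

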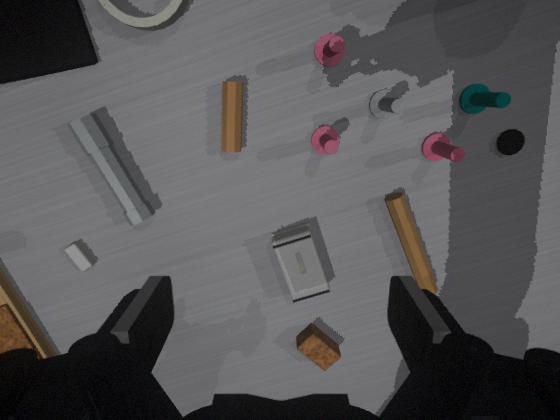

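```bash
python3 - <<'E'
from h import *
np.set_printoptions(precision=4,suppress=True)
im,P=load('wrist3.png')
a=onz(P,[(232,82),(232,152)],.01);print('sdowel',a,a.mean(0),np.degrees(np.arctan2(*(a[0]-a[1])[[1,0]])))
a=onz(P,[(273,244),(309,234),(328,291),(293,300)],.028);print('stud',a,a.mean(0),np.degrees(np.arctan2(*(a[1]-a[2])[[1,0]])),np.linalg.norm(a[1]-a[2]),np.linalg.norm(a[0]-a[1]))
print('pin foot',onz(P,[(381,104)],.004),'top',onz(P,[(395,104)],.055))
print('others foot',onz(P,[(325,140),(330,48),(437,147),(474,99)],.004));print('tops',onz(P,[(330,145),(337,44),(456,154),(502,100)],.055))
print('torch',onz(P,[(85,118),(140,216)],.014),'ldowel',onz(P,[(395,197),(427,290)],.01),'brown',onz(P,[(319,345)],.02))
h=cv2.cvtColor(im,cv2.COLOR_RGB2HSV)
w=cv2.morphologyEx(((h[...,1]>90)&(h[...,0]<25)).astype(np.uint8),cv2.MORPH_OPEN,np.ones((3,3)))
for o in rect(P,w,.012,400): print('wood',o)
E
```

```text
sdowel [[ 0.6669 -0.1779  0.01  ]
 [ 0.6004 -0.1529  0.01  ]] [ 0.6337 -0.1654  0.01  ] -20.5880291010214
stud [[ 0.4924 -0.1634  0.028 ]
 [ 0.4912 -0.2048  0.028 ]
 [ 0.4168 -0.205   0.028 ]
 [ 0.4181 -0.163   0.028 ]] [ 0.4546 -0.1841  0.028 ] 0.18492267321428202 0.07447123927493034 0.04141510322528254
pin foot [[ 0.5978 -0.3178  0.004 ]] top [[ 0.5997 -0.3179  0.055 ]]
others foot [[ 0.5804 -0.2518  0.004 ]
 [ 0.6666 -0.2819  0.004 ]
 [ 0.535  -0.3646  0.004 ]
 [ 0.5722 -0.4102  0.004 ]]
tops [[ 0.5825 -0.2513  0.055 ]
 [ 0.6649 -0.281   0.055 ]
 [ 0.5366 -0.3624  0.055 ]
 [ 0.5724 -0.4102  0.055 ]]
torch [[ 0.6806 -0.0224  0.014 ]
 [ 0.5657 -0.0307  0.014 ]] ldowel [[ 0.4964 -0.3078  0.01  ]
 [ 0.3703 -0.3178  0.01  ]] brown [[ 0.3431 -0.1731  0.02  ]]
wood (334.4, -170.0, array([61.8, 39.4]), 28.8, array([316, 345]))
wood (488.5, 153.6, array([119.7,  65.4]), -30.5, array([ 17, 322]))
wood (432.9, -312.8, array([138.2,  20.5]), 6.1, array([411, 242]))
wood (634.6, -165.5, array([70.8, 19.8]), -21.1, array([231, 116]))
```

Request:
move_arm(
  moves=[
    [0,0,2.6,-0.025,-0.025,0.03,0.05],
    [0,0,2.6,-0.05,-0.05,0.07,0.05],
    [0,0,2.6,-0.0507,-0.0507,0.11,0.05],
    [0,0,2.6,-0.0507,-0.0507,0.15,0.05],
    [0,0,2.6,-0.0507,-0.0507,0.19,0.05],
    [0,0,2.6,-0.0507,-0.0507,0.225,0.05],
    [0,0,2.6,-0.0507,-0.0507,0.25,0.05],
    [0,0,2.6,-0.0507,-0.0507,0.264,0.05],
    [0,0,2.6,-0.0507,-0.0507,0.264,0.05],
    [0,0,2.6,-0.0507,-0.0507,0.264,0.05],
  ],
)

```text
clock: 7.4
position: [0.6353, -0.1669, 0.0049]
ee_rot: [-0.567, 0.824, -0.0, 0.001]
ft_force: [-0.0, -0.8, -0.2]
grip_width: 0.587
```

Request:
move_arm(
  moves=[
    [0,0,0,0,0,0,0.01],
    [0,0,0,0,0,0,0.01],
    [0,0,0,0,0,0,0.01],
    [0,0,0,0,0,0,0.01],
    [0,0,0,0,0,0,0.01],
  ],
  grip_force=40,
)

```text
clock: 7.9
position: [0.6355, -0.1674, 0.0053]
ee_rot: [-0.567, 0.824, -0.001, 0.001]
ft_force: [-1.5, 0.7, 7.4]
grip_width: 0.219
```

Request:
move_arm(
  moves=[
    [0,0,0,0,0,-0.04,0.01],
    [0,0,0,0,0,-0.08,0.01],
    [0,0,-4,-0.04,0.017,-0.12,0.01],
    [0,0,-8,-0.085,0.036,-0.13,0.01],
    [0,0,-12,-0.13,0.055,-0.13,0.01],
    [0,0,-16,-0.175,0.074,-0.13,0.01],
    [0,0,-20,-0.22,0.093,-0.13,0.01],
    [0,0,-22,-0.265,0.112,-0.13,0.01],
    [0,0,-22,-0.31,0.131,-0.13,0.01],
    [0,0,-22,-0.35,0.148,-0.13,0.01],
  ],
)

```text
clock: 8.9
position: [0.6209, 0.2152, 0.1343]
ee_rot: [0.714, -0.7, 0.0, -0.001]
ft_force: [0.6, -0.4, 0.4]
grip_width: 0.218
```

```bash
python3 - <<'E'
from h import *
go([.6205,.3027,.0153],-88.9)
E
```

```text
t 8.9 pos [0.6209 0.2152 0.1343] yaw -88.9 tilt [-7.e-04 -9.e-04 -1.e+00] j [-0.29  0.47 -0.16  1.48  0.08  1.2  -2.01]
  shift [-0.0874 -0.0012  0.1191] turn 0.00037247869970258307
```

Request:
move_arm(
  moves=[
    [0,0,0,-0.045,0,0,0.01],
    [0,0,0,-0.088,0,0.01,0.01],
    [0,0,0,-0.089,0,0.04,0.01],
    [0,0,0,-0.089,0,0.07,0.01],
    [0,0,0,-0.089,0,0.095,0.01],
    [0,0,0,-0.089,0,0.11,0.01],
    [0,0,0,-0.089,0,0.119,0.01],
    [0,0,0,-0.089,0,0.119,0.01],
    [0,0,0,-0.089,0,0.119,0.01],
  ],
)

```text
clock: 9.8
position: [0.6203, 0.3018, 0.0158]
ee_rot: [0.714, -0.701, 0.0, -0.001]
ft_force: [0.3, -0.3, 0.1]
grip_width: 0.222
```

Request:
move_arm(
  moves=[
    [0,0,0,0,0,0.0015,0.01],
    [0,0,0,0,0,0.0015,0.036],
    [0,0,0,0,0,0.0015,0.036],
    [0,0,0,0,0,0.0015,0.036],
    [0,0,0,0,0,-0.02,0.036],
    [0,0,0,0,0,-0.06,0.036],
    [0,0,0,0.04,0.01,-0.1,0.085],
    [0,0,0,0.085,0.025,-0.12,0.085],
    [0,0,0,0.13,0.04,-0.14,0.085],
    [0,0,0,0.175,0.055,-0.15,0.085],
  ],
)

```text
clock: 10.8
position: [0.5702, 0.1321, 0.1646]
ee_rot: [0.714, -0.7, 0.001, -0.001]
ft_force: [1.2, -1.0, 0.2]
grip_width: 0.996
```

Request:
move_arm(
  moves=[
    [0,0,1,0.045,0.016,0,0.085],
    [0,0,1,0.09,0.036,0,0.085],
    [0,0,1,0.135,0.056,0,0.085],
    [0,0,1,0.18,0.076,0,0.085],
    [0,0,1,0.22,0.096,0,0.085],
    [0,0,1,0.26,0.112,0,0.085],
    [0,0,1,0.29,0.12,0,0.085],
    [0,0,1,0.308,0.12,0,0.085],
    [0,0,1,0.308,0.12,0,0.085],
    [0,0,1,0.308,0.12,0,0.085],
  ],
)

```text
clock: 11.8
position: [0.4561, -0.1765, 0.1627]
ee_rot: [0.707, -0.707, -0.0, -0.0]
ft_force: [0.2, 0.9, 0.2]
grip_width: 0.994
```

```bash
python3 - <<'E'
from h import *
go([.4546,-.1841,.006],-89.8)
E
```

```text
t 11.8 pos [ 0.4561 -0.1765  0.1627] yaw -89.96 tilt [-3.e-04 -2.e-04 -1.e+00] j [ 0.2   0.08  0.08  1.91 -0.01  1.15 -1.29]
  shift [0.0076 0.0015 0.1567] turn -0.15888019273242548
```

Request:
move_arm(
  moves=[
    [0,0,0,0.004,0.0015,0.04,0.085],
    [0,0,0,0.004,0.0015,0.08,0.085],
    [0,0,0,0.004,0.0015,0.09,0.085],
    [0,0,0,0.004,0.0015,0.09,0.085],
    [0,0,0,0.004,0.0015,0.09,0.085],
  ],
)

```text
clock: 12.3
position: [0.4556, -0.1806, 0.0742]
ee_rot: [0.708, -0.706, 0.001, -0.001]
ft_force: [0.6, -0.3, 0.5]
grip_width: 0.997
```

```bash
python3 - <<'E'
from h import *
go([.4546,-.1841,.006],-89.8)
E
```

```text
t 12.3 pos [ 0.4556 -0.1806  0.0742] yaw -89.89 tilt [ 3.0e-04 -1.8e-03 -1.0e+00] j [ 0.21  0.19  0.08  1.99 -0.02  0.96 -1.27]
  shift [0.0034 0.0012 0.0682] turn -0.08588296120611005
```

Request:
move_arm(
  moves=[
    [0,0,0,0.003,0.001,0.03,0.085],
    [0,0,0,0.003,0.001,0.055,0.085],
    [0,0,0,0.003,0.001,0.067,0.085],
    [0,0,0,0.003,0.001,0.067,0.085],
    [0,0,0,0.003,0.001,0.067,0.02],
    [0,0,0,0.003,0.001,0.067,0.02],
    [0,0,0,0.003,0.001,0.067,0.02],
    [0,0,0,0.003,0.001,0.067,0.02],
    [0,0,0,0.003,0.001,0.067,0.02],
  ],
)

```text
clock: 13.2
position: [0.4545, -0.1843, 0.007]
ee_rot: [0.707, -0.707, 0.001, -0.001]
ft_force: [-1.0, 1.3, 6.4]
grip_width: 0.53
```

Request:
move_arm(
  moves=[
    [0,0,0,0,0,-0.03,0.02],
    [0,0,0,0,0,-0.07,0.02],
    [0,0,0,-0.03,0,-0.1,0.02],
    [0,0,-1.2,-0.075,-0.001,-0.11,0.02],
    [0,0,-1.2,-0.12,-0.001,-0.11,0.02],
    [0,0,-1.2,-0.165,-0.001,-0.11,0.02],
    [0,0,-1.2,-0.21,-0.001,-0.11,0.02],
    [0,0,-1.2,-0.255,-0.001,-0.11,0.02],
    [0,0,-1.2,-0.3,-0.001,-0.11,0.02],
    [0,0,-1.2,-0.34,-0.002,-0.11,0.02],
  ],
)

```text
clock: 14.2
position: [0.4549, 0.1584, 0.1165]
ee_rot: [0.715, -0.699, 0.0, -0.001]
ft_force: [0.9, -0.5, -0.4]
grip_width: 0.528
```

Request:
move_arm(
  moves=[
    [0,0,0,-0.03,-0.0005,0,0.02],
    [0,0,0,-0.05,-0.0005,0,0.02],
    [0,0,0,-0.054,-0.0005,0.02,0.02],
    [0,0,0,-0.054,-0.0005,0.05,0.02],
    [0,0,0,-0.054,-0.0005,0.06,0.02],
    [0,0,0,-0.054,-0.0005,0.06,0.02],
  ],
)

```text
clock: 14.8
position: [0.4536, 0.2094, 0.0548]
ee_rot: [0.715, -0.699, -0.0, 0.001]
ft_force: [-0.0, 0.2, -0.3]
grip_width: 0.53
```

```bash
python3 - <<'E'
from h import *
go([.457,.2095,.0195],-88.9)
snap('wrist','wrist4.png')
E
```

```text
t 14.8 pos [0.4536 0.2094 0.0548] yaw -88.75 tilt [ 0.0012  0.0023 -1.    ] j [-0.29  0.26 -0.26  1.96  0.08  0.93 -2.14]
  shift [-0.0001 -0.0035  0.0353] turn 0.14582778418132136
```

View pics/wrist4.png

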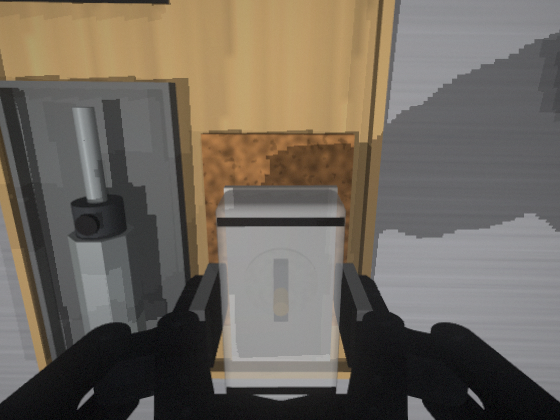

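```bash
python3 - <<'E'
from h import *
np.set_printoptions(precision=4,suppress=True)
P=load('wrist4.png')[1]
print(onz(P,[(201,134),(358,132),(372,232)],.011))
print(onz(P,[(12,88),(175,82)],.017), 'driver tip/collar',onz(P,[(84,108),(98,198)],.022))
go([.457,.2095,.0195],-88.9)
E
```

```text
[[0.5099 0.2496 0.011 ]
 [0.5125 0.1725 0.011 ]
 [0.4601 0.1606 0.011 ]]
[[0.529  0.3326 0.017 ]
 [0.5336 0.2591 0.017 ]] driver tip/collar [[0.5214 0.2992 0.022 ]
 [0.4793 0.2985 0.022 ]]
t 14.85 pos [0.4545 0.2098 0.056 ] yaw -88.76 tilt [ 0.0003  0.0004 -1.    ] j [-0.29  0.26 -0.26  1.96  0.08  0.93 -2.14]
  shift [ 0.0003 -0.0025  0.0365] turn 0.13812145210825122
```

Request:
move_arm(
  moves=[
    [0,0,0,0,-0.002,0.02,0.02],
    [0,0,0,0,-0.002,0.032,0.02],
    [0,0,0,0,-0.002,0.037,0.02],
    [0,0,0,0,-0.002,0.037,0.02],
    [0,0,0,0,-0.002,0.037,0.02],
  ],
)

```text
clock: 15.35
position: [0.4568, 0.2102, 0.0193]
ee_rot: [0.715, -0.699, 0.0, -0.0]
ft_force: [-0.3, 0.1, -0.9]
grip_width: 0.529
```

Request:
move_arm(
  moves=[
    [0,0,0,0,0,0.0015,0.02],
    [0,0,0,0,0,0.0015,0.056],
    [0,0,0,0,0,0.0015,0.056],
    [0,0,0,0,0,0.0015,0.056],
    [0,0,0,0,0,-0.02,0.056],
    [0,0,0,0,0,-0.06,0.056],
    [0,0,0,0,0,-0.1,0.056],
    [0,0,0,0.03,-0.01,-0.14,0.056],
    [0,0,-8,0.07,-0.02,-0.165,0.056],
    [0,0,-16,0.115,-0.03,-0.18,0.056],
  ],
)

```text
clock: 16.35
position: [0.4887, 0.1014, 0.1993]
ee_rot: [0.802, -0.597, 0.001, -0.001]
ft_force: [0.3, 0.8, 0.2]
grip_width: 0.651
```

```bash
python3 - <<'E'
from h import *
go([.5985,-.318,.2],-25)
E
```

```text
t 16.35 pos [0.4887 0.1014 0.1993] yaw -73.3 tilt [ 2.0e-04 -3.8e-03 -1.0e+00] j [-0.11  0.08 -0.19  1.83  0.02  1.23 -1.59]
  shift [ 0.4333  0.0154 -0.0007] turn -48.29722826068442
```

Request:
move_arm(
  moves=[
    [0,0,-8,0.045,0.0015,0,0.05],
    [0,0,-16,0.09,0.003,0,0.05],
    [0,0,-24,0.135,0.0045,0,0.05],
    [0,0,-32,0.18,0.006,0,0.05],
    [0,0,-40,0.225,0.008,0,0.05],
    [0,0,-48,0.27,0.01,0,0.05],
    [0,0,-48.3,0.315,0.012,0,0.05],
    [0,0,-48.3,0.36,0.014,0,0.05],
    [0,0,-48.3,0.4,0.015,0,0.05],
    [0,0,-48.3,0.432,0.0154,0,0.05],
  ],
)

```text
clock: 17.35
position: [0.594, -0.3199, 0.1963]
ee_rot: [0.975, -0.221, -0.0, 0.0]
ft_force: [-0.3, 0.9, 0.2]
grip_width: 0.587
```

Request:
move_arm(
  moves=[
    [0,0,0,0,0,0,0.045],
    [0,0,0,0,0,0,0.045],
  ],
)

```text
clock: 17.55
position: [0.594, -0.3174, 0.1959]
ee_rot: [0.975, -0.22, -0.0, -0.0]
ft_force: [0.4, 0.6, -0.1]
grip_width: 0.522
```

```bash
python3 - <<'E'
from h import *
go([.599,-.318,.08],-25)
snap('wrist','wrist5.png');go([.599,-.318,.08],-25)
E
```

```text
t 17.55 pos [ 0.594  -0.3174  0.1959] yaw -25.45 tilt [-9.e-04 -1.e-04 -1.e+00] j [ 0.38  0.46  0.06  1.37 -0.03  1.32 -0.  ]
  shift [ 0.0049 -0.0016  0.1159] turn -0.4521274722726929
t 17.6 pos [ 0.5943 -0.3162  0.1962] yaw -25.36 tilt [-5.e-04 -6.e-04 -1.e+00] j [ 0.38  0.45  0.06  1.37 -0.03  1.32 -0.  ]
  shift [ 0.005  -0.0003  0.1162] turn -0.3590360363606351
```

View pics/wrist5.png

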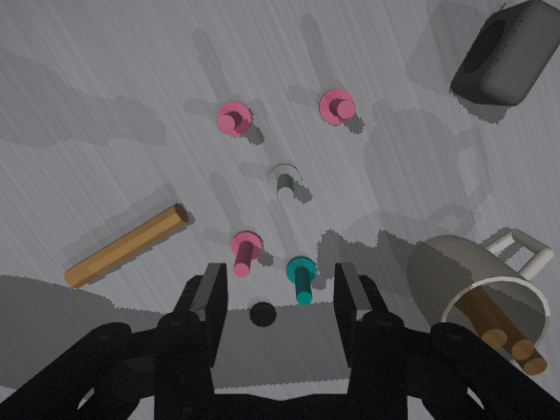

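```bash
python3 - <<'E'
from h import *
np.set_printoptions(precision=4,suppress=True)
P=load('wrist5.png')[1]
print('foot',onz(P,[(285,176)],.003),'top',onz(P,[(286,196)],.055),'pinks foot',onz(P,[(234,118),(336,106),(247,245),(301,271)],.004))
go([.598,-.318,.08],-25)
E
```

```text
foot [[ 0.5991 -0.3175  0.003 ]] top [[ 0.5974 -0.3215  0.055 ]] pinks foot [[ 0.5811 -0.2514  0.004 ]
 [ 0.6653 -0.2804  0.004 ]
 [ 0.5366 -0.3634  0.004 ]
 [ 0.5724 -0.4114  0.004 ]]
t 17.6 pos [ 0.5943 -0.3162  0.1962] yaw -25.36 tilt [-0.0005 -0.0006 -1.    ] j [ 0.38  0.45  0.06  1.37 -0.03  1.32 -0.  ]
  shift [0.0041 0.0001 0.1162] turn -0.3590360363606351
```

Request:
move_arm(
  moves=[
    [0,0,0,0.0043,0.001,0.03,0.045],
    [0,0,0,0.0043,0.001,0.07,0.045],
    [0,0,0,0.0043,0.001,0.11,0.045],
    [0,0,0,0.0043,0.001,0.14,0.045],
    [0,0,0,0.0043,0.001,0.165,0.045],
    [0,0,0,0.0043,0.001,0.178,0.045],
    [0,0,0,0.0043,0.001,0.178,0.045],
    [0,0,0,0.0043,0.001,0.178,0.045],
  ],
)

```text
clock: 18.4
position: [0.5986, -0.3195, 0.0199]
ee_rot: [0.976, -0.219, 0.001, 0.0]
ft_force: [1.2, 0.5, -0.2]
grip_width: 0.526
```

Request:
move_arm(
  moves=[
    [0,0,0,0,0,0,0.005],
    [0,0,0,0,0,0,0.005],
    [0,0,0,0,0,0,0.005],
    [0,0,0,0,0,0,0.005],
    [0,0,0,0,0,0,0.005],
    [0,0,0,0,0,0,0.005],
  ],
)

```text
clock: 19.0
position: [0.5985, -0.3202, 0.02]
ee_rot: [0.976, -0.22, 0.001, 0.0]
ft_force: [-1.6, 0.3, 6.2]
grip_width: 0.151
```

Request:
move_arm(
  moves=[
    [0,0,0,0,0,-0.04,0.005],
    [0,0,0,0,0,-0.08,0.005],
    [0,0,0,0,0,-0.12,0.005],
    [0,0,0,-0.0175,-0.0415,-0.14,0.005],
    [0,0,0,-0.035,-0.083,-0.14,0.005],
    [0,0,0,-0.0525,-0.1245,-0.14,0.005],
    [0,0,0,-0.07,-0.166,-0.14,0.005],
    [0,0,0,-0.0875,-0.2075,-0.14,0.005],
    [0,0,0,-0.105,-0.249,-0.14,0.005],
    [0,0,0,-0.1225,-0.29,-0.14,0.005],
  ],
)

```text
clock: 20.0
position: [0.6112, -0.0035, 0.1589]
ee_rot: [0.976, -0.22, 0.0, -0.0]
ft_force: [0.7, -0.6, -0.9]
grip_width: 0.156
```

Request:
move_arm(
  moves=[
    [0,0,0,-0.0175,-0.0415,0,0.005],
    [0,0,0,-0.035,-0.083,0,0.005],
    [0,0,0,-0.0525,-0.1245,0,0.005],
    [0,0,0,-0.07,-0.166,0,0.005],
    [0,0,0,-0.08,-0.19,0,0.005],
    [0,0,0,-0.085,-0.2,0.02,0.005],
    [0,0,0,-0.085,-0.2,0.06,0.005],
    [0,0,0,-0.085,-0.2,0.08,0.005],
    [0,0,0,-0.085,-0.2,0.08,0.005],
    [0,0,0,-0.085,-0.2,0.08,0.005],
  ],
)

```text
clock: 21.0
position: [0.6207, 0.2118, 0.0793]
ee_rot: [0.976, -0.22, 0.0, -0.0]
ft_force: [-0.1, -0.5, -0.2]
grip_width: 0.151
```

```bash
python3 - <<'E'
from h import *
go([.622,.213,.029],None)
snap('wrist','wrist6.png');go([.622,.213,.029],None)
E
```

```text
t 21.0 pos [0.6207 0.2118 0.0793] yaw -25.4 tilt [ 4.e-04 -3.e-04 -1.e+00] j [-0.28  0.52 -0.16  1.53  0.09  1.1  -0.9 ]
  shift [ 0.0006 -0.0016  0.0503] turn None
t 21.05 pos [0.6213 0.212  0.0802] yaw -25.41 tilt [ 0.0016 -0.0016 -1.    ] j [-0.28  0.52 -0.16  1.53  0.09  1.1  -0.9 ]
  shift [ 0.0002 -0.0011  0.0512] turn None
```

View pics/wrist6.png

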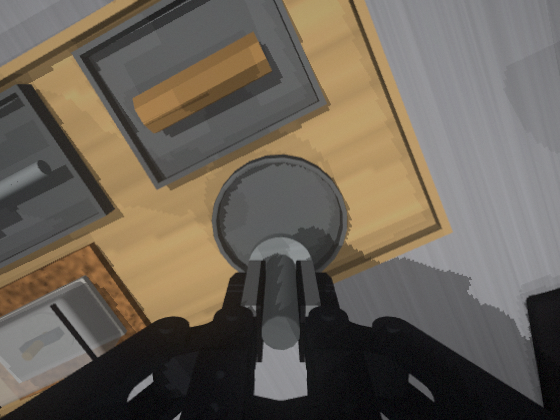

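```bash
python3 - <<'E'
from h import *
np.set_printoptions(precision=4,suppress=True)
P=load('wrist6.png')[1]
q=onz(P,[(213,215),(347,215),(280,155)],.017);c,r=cv2.minEnclosingCircle((q[:,:2]*1000).astype(np.float32));print(q,c,r)
A=np.c_[2*q[:,:2],np.ones(3)];s=np.linalg.solve(A,(q[:,:2]**2).sum(1));print('centre',s[:2])
E
```

```text
[[0.5896 0.2361 0.017 ]
 [0.6597 0.2028 0.017 ]
 [0.6396 0.2509 0.017 ]] (624.6295166015625, 219.4284210205078) 38.790794372558594
centre [0.6229 0.2157]
```

Request:
move_arm(
  moves=[
    [0,0,0,0,-0.001,0.025,0.005],
    [0,0,0,0,-0.001,0.045,0.005],
    [0,0,0,0,-0.001,0.05,0.005],
    [0,0,0,0,-0.001,0.05,0.005],
    [0,0,0,0,-0.001,0.05,0.005],
  ],
)

```text
clock: 21.55
position: [0.6219, 0.2131, 0.0304]
ee_rot: [0.976, -0.22, 0.001, -0.001]
ft_force: [-0.0, -0.7, -1.4]
grip_width: 0.151
```

Centred within 3 mm. Lower to the dish floor and release gently.

Request:
move_arm(
  moves=[
    [0,0,0,0,0,0.0015,0.005],
    [0,0,0,0,0,0.0025,0.005],
    [0,0,0,0,0,0.0025,0.005],
  ],
)

```text
clock: 21.85
position: [0.6217, 0.2131, 0.028]
ee_rot: [0.976, -0.22, 0.001, -0.001]
ft_force: [-2.3, -0.2, 8.7]
grip_width: 0.154
```

Request:
move_arm(
  moves=[
    [0,0,0,0,0,0,0.02],
    [0,0,0,0,0,0,0.035],
    [0,0,0,0,0,0,0.04],
    [0,0,0,0,0,0,0.04],
    [0,0,0,0,0,-0.03,0.04],
    [0,0,0,0,0,-0.07,0.04],
    [0,0,0,0,0,-0.11,0.04],
    [0,0,0,0,0.04,-0.15,0.04],
    [0,0,0,0,0.09,-0.18,0.04],
    [0,0,0,0,0.14,-0.2,0.04],
  ],
)

```text
clock: 22.85
position: [0.5677, 0.1009, 0.2204]
ee_rot: [0.976, -0.219, 0.001, -0.001]
ft_force: [1.1, -0.3, 1.3]
grip_width: 0.47
```

Request:
move_arm(
  moves=[
    [0,0,0,0,0.05,0,0.04],
    [0,0,0,0,0.1,0,0.04],
    [0,0,0,0,0.14,0,0.04],
    [0,0,0,0,0.14,0,0.04],
    [0,0,0,0,0.14,0,0.04],
  ],
)

```text
clock: 23.35
position: [0.5078, -0.0257, 0.2189]
ee_rot: [0.975, -0.221, 0.0, -0.0]
ft_force: [0.1, 1.0, 0.7]
grip_width: 0.471
```

```bash
python3 - <<'E'
from h import *
snap('wrist','wrist7.png');im,_=snap('side','side1.png');im2,_=snap('scene','scene1.png')
a=cv2.resize(im[200:380,130:370],(800,600))
b=np.vstack([cv2.resize(im[130:380,120:370],(400,400)),]);c=cv2.resize(im2[130:280,330:500],(400,353));c=np.vstack([c,np.zeros((47,400,3),np.uint8)])
cv2.imwrite('pics/fin.png',np.hstack([b,c])[:,:,::-1])
E
```

```text
(no output)
```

View pics/fin.png

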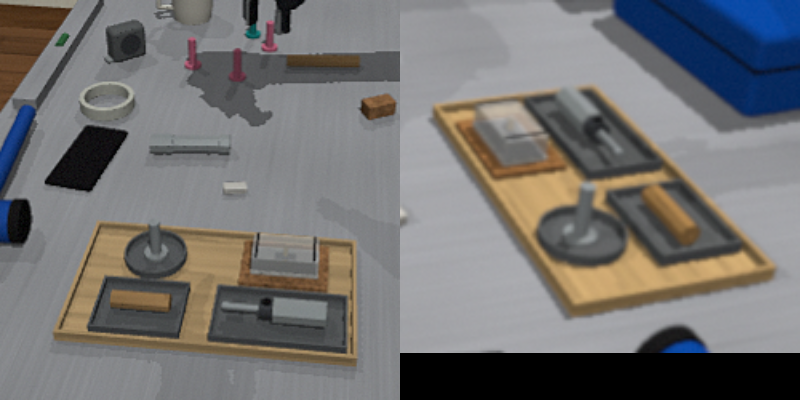

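View pics/wrist7.png

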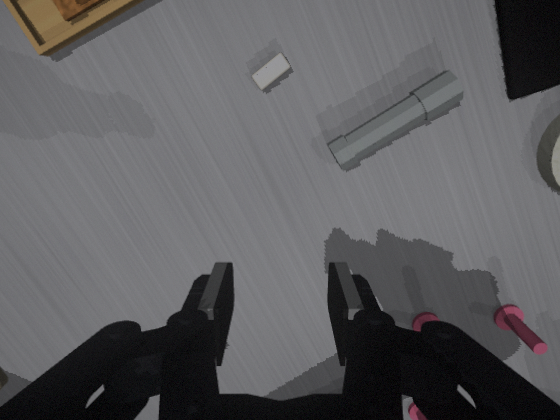

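```bash
python3 - <<'E'
from h import *
np.set_printoptions(precision=4,suppress=True)
for n in('side1.png','scene1.png'):
    im,P=load(n);print(n,proj(P,[[.622,.213,.013],[.622,.213,.063]]))
imS,PS=load('side1.png');imC,PC=load('scene1.png')
def tri(a,b):
    c1,v1=rays(PS,[a]);c2,v2=rays(PC,[b]);v1=v1[0]/np.linalg.norm(v1);v2=v2[0]/np.linalg.norm(v2)
    t=np.linalg.lstsq(np.c_[v1,-v2],c2-c1,rcond=None)[0];p,q=c1+t[0]*v1,c2+t[1]*v2;return (p+q)/2,np.linalg.norm(p-q)
print(tri((215.8,269.5),(409.5,209.5)),tri((216.9,290),(405.5,232)))
a=cv2.resize(imS[255:305,190:245],(400,364),interpolation=cv2.INTER_CUBIC);b=cv2.resize(imC[195:250,380:435],(364,364),interpolation=cv2.INTER_CUBIC)
cv2.imwrite('pics/pin.png',np.hstack([a,b])[:,:,::-1])
E
```

```text
side1.png [[216.3333 286.1817]
 [214.8591 267.7317]]
scene1.png [[407.1455 228.5149]
 [410.537  208.3196]]
(array([0.6201, 0.2127, 0.0586]), np.float64(0.0008990140623320448)) (array([0.6208, 0.2122, 0.0026]), np.float64(0.0019647255466349713))
```

View pics/pin.png

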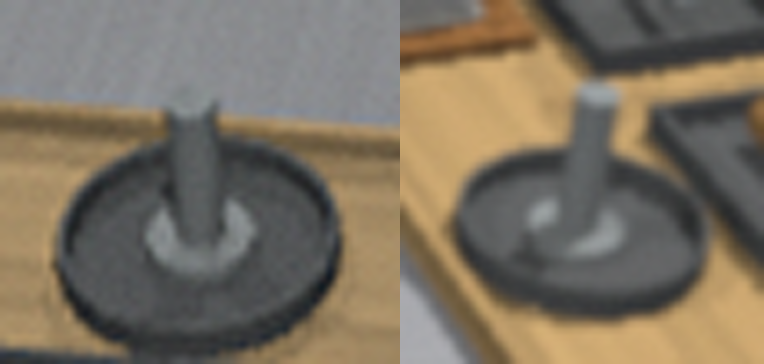

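```bash
python3 -c "
from workcell import manip
print(manip.hand_in())"
```

```text
the job is handed in; nothing more can be done
None
```

I packed all four kit items into the tray and handed the job in at about 23.5 s of robot time. `hand_in` gave no verdict.

- **Driver and short dowel:** In the final side and scene views, each lies flat in its own bay. My last measurement of the driver, just after placing it, put its axis at y ≈ 0.299 against a bay centre of about 0.2985.
- **Stud finder:** It sits square on the cork pad, released 1–2 mm from the measured pad centre. I did not re-measure it after release.
- **Shelf pin:** It stands upright in the dish. The stem's axis, from two views, is vertical to within about 1°. It is about 3 mm from the dish centre.
- **Pen torch and long dowel:** I never touched them, and they look unmoved in the last views, but I did not re-measure either after the job.

**Disagreement:** my first rough tray positions from the scene and side cameras were off by about 1 cm in y, in opposite directions (tray centre 0.245 and 0.269). I used the wrist-camera value of 0.256, which lies between them. The later close-up wrist views of the pad, long bay and dish agreed with it to within about 3 mm.

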